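# Latch the gate of the bottle pen

### The job

The gate of the small bottle pen stands ajar. Lift its gravity latch bar by the knob, swing the gate shut so that the bar passes over the keeper's front tooth, and let the bar drop into the keeper's notch (not beyond it) so that the gate is latched; work gently, without jamming the bar hard against the keeper, and leave the bottles and the loose things around it undisturbed.

Things in the scene. Friction and masses are not known exactly. Their poses are not given: they have to be found in the camera images.
- pen: Bottle pen fixed to the worktop: white base plate 145 x 250 x 8 mm, wire rails 62 mm high on three sides, two bottles inside. Origin on the worktop under the closed gate's line; x into the pen (closing direction), y along the closed gate towards its hinge, z up. The hinge axis is vertical at pen (0, 100) mm; the keeper is at pen y = -90 mm.
- gate (a joint): Gate angle, rad: 0 = along the pen's y axis, growing as the free end swings out to -x of the pen (clockwise from above); -0.25 to 1.0, starts ajar. Grey panel 150 mm long, 78 mm high, hinged at its +y end; hinge friction 0.04 N m, it stays where left. As the keeper's setting varies, the latched gate reads between -0.15 and 0.15.
- gate_hinge (a point): Point on the worktop on the gate's hinge axis. Its axes turn with the gate: y from the free end towards the hinge, x the gate's normal (into the pen when shut), z up.
- latch_bar (a joint): Angle of the latch bar about its pivot on the gate, rad, growing as its free end is lifted; from -0.09 (hanging on its rest stop) to 0.9. 0 = level: so it lies on the notch floor when latched; on top of the keeper's tooth it reads about 0.12. It falls by its own weight (about 0.12 kg) when let go.
- bar_pivot (a point): Pivot of the latch bar, on the gate 60 mm from the hinge axis, 95 mm above the worktop; the pivot axis is the gate's normal (x). Axes turn with the gate. The steel bar, 16 mm high and 8 mm thick, runs in the gate's plane above its top edge along -y from here, with the knob at 70 mm, keeper at 130 mm, end at 153 mm from the pivot.
- knob (a point): Middle of the white upright knob on the latch bar: round, 14 mm diameter, 43 mm tall, slightly wider (17 mm) at its top. The point is 30 mm above the bar's middle line, so 22 mm above the bar's top face and 22 mm below the knob's top. Axes are the bar's: y along the bar towards the pivot, x the gate's normal, z along the knob.
- keeper_foot: Dark steel slotted foot 100 x 34 x 10 mm on the base plate, carrying the steel keeper, 14 mm wide along y. Origin on the worktop under the foot's middle, axes as the pen's. The keeper is clamped anywhere in the slot: its notch middle lies from 25 mm before (-x) to 25 mm beyond (+x) this origin. The setting is not measured; find it by feel or by sight.
- keeper_middle (a point): Notch floor's middle if the keeper stood mid-slot; the real one is up to 25 mm off to -x or +x (not measured). Keeper: front tooth 6 mm thick, upright front face, top 16 mm above the floor; notch 14 mm wide, floor 87 mm above the worktop; back tooth the same as the front one. A bar below 0.1 rad meets the front face; above 0.14 rad it passes freely over both teeth.
- bottle_amber: Small amber bottle with a white cap, 42 mm diameter, 86 mm tall, standing in the pen near the hinge; origin under its middle. Leave it.
- bottle_clear: Small clear bottle with a red cap, 46 mm diameter, 91 mm tall, standing in the pen; origin under its middle. Leave it.
- wrench: Small double open-end spanner, 119 x 25 x 9 mm, lying left of the pen; origin under its middle. Leave it.
- blue_cap: Blue screw cap, 46 mm wide, 20 mm tall, left of the pen; origin under its middle. Leave it.
- marker: Black pen, 130 mm long, 14 mm thick, lying at the table's front edge before the pen; origin under its middle. Leave it.

How it is judged:
On the way:
1. the latch bar is lifted higher than the keeper's tooth (bar angle above 0.13 rad) (value of joint latch_bar above 0.13 rad), for 0.2 s.
At the end, for the whole second after the job is handed in: The latch bar lies on the floor of the keeper's notch: bar angle within 0.04 rad of level (it hangs at -0.09 before or beyond the keeper and lies at 0.12 on a tooth), gate angle within 0.18 rad of 0, both at rest (value of joint latch_bar between -0.04 and 0.04 rad and value of joint gate between -0.18 and 0.18 rad and velocity of joint latch_bar between -0.05 and 0.05 rad/s and velocity of joint gate between -0.05 and 0.05 rad/s); the robot touches nothing.
It fails at once if the latch bar is forced against the keeper (more than 15 N) (contact force between latch_bar and keeper_foot above 15 N).
It fails at once if the robot pushes on the keeper or its foot (more than 10 N) (contact force between any of the fingers, the arm and keeper_foot above 10 N).
It fails at once if a bottle or another loose thing is moved more than 20 mm (distance of any of bottle_amber, bottle_clear, wrench, blue_cap, marker from where it was at the start of the episode above 0.02 m).
It fails at once if a bottle is tipped (angle between any of bottle_amber, bottle_clear's own z axis and vertical above 0.35 rad).
It also fails if it takes over 64 s, if anything falls off the work surface, if the arm or the gripper's body presses on something with over 40 N, if the wrist force passes 120 N, or if a joint passes its speed limit or range.

### The arm

A 7-joint arm with a two-finger parallel gripper is mounted at the origin on a cart in front of the work surface, level with it; the furniture and walls round the work are solid. World frame = base frame: x ahead of the robot, y to its left, z up, the work surface at z = 0. Lengths are in m, angles in rad, forces in N, time in s.
With the tool pointing down it reaches from about 0.4 to 0.85 m from the base axis. Payload 4.5 kg.
Tool frame: the origin (TCP) lies at the very end of the fingers, on their centre line; the grasp point (between the pads) lies 19 mm behind it; z points along the fingers, y is the line along which they close (so a half turn about z gives the same grasp; the last joint's range is limited). The gripper opens to 88 mm and grips with 3 to 60 N. Pads are 18 mm wide; open, the fingers measure 123 mm over their backs; the gripper's body (75 mm by 187 mm) begins 45 mm behind the grasp point.
Start: joints at [1.248, 0.689, -0.195, 1.565, 0.157, 0.902, -0.215], TCP at [0.218, -0.586, 0.239] pointing down, gripper open.
Joint ranges: [-3.01, 3.01], [-0.46, 2.08], [-1.47, 1.51], [0.13, 2.56], [-1, 4.14], [0.04, 2.09], [-2.66, 2.66]. Speed limits (rad/s): [2.57, 2.57, 3.14, 3.14, 3.14, 3.14, 3.14].

### API

Orientations are given as a unit quaternion [x, y, z, w].
In Python, from plant import r gives the robot as it stands. The module is installed in compiled form; this text tells all that it offers.
- The arm moves only by the tool step_arm, never from a script. Its argument "increments" is a list of rows, each a list of 2 entries, a list of its own where there are three numbers: the shift along the world's x, y, z in cm, then the turn, a rotation vector about the world's x, y, z in degrees. A call has exactly 10 rows; each row shifts and turns the commanded pose from where the row before left it; what a row does not reach is not made up. A row lasts 1/10 s, in which the tool goes at most 50 mm and 8.59 degrees, less where a joint would pass 70% of its speed; a pose out of reach is approached as far as the arm can. A call is refused whole if a number of a shift passes 5 or a number of a turn 8.59, either way. A call with a gripper value outside its range is refused whole. "fingers" is the opening, from 0 (shut) to 1 (fully open), set as the call begins (left out, the last holds). The fingers move at their own pace and stop on an object; "grip_force" is the grip in N (left out, the last holds). Time passes only in rows, so rows that do not move let the fingers close, or fill a call up. It gives the time, the measured TCP pose, the force, the opening and the grip force at its end, in the units of the state.
- r.get_state(): the state, without advancing time (a new reading comes with each control period).
- r.snapshot(name): name is "scene" or "top" or "wrist"; returns (picture, depth): 400x640x3 uint8, red, green, blue; 400x640 float32, m along the optical axis (not along the pixel's ray), 0 where there is no reading.
- r.calibration(name): a dict with "fov_y" (degrees; the focal length in pixels is half the picture's height over the tangent of half this angle, whatever the lens; pixels are square), "cx", "cy" (the principal point, pixels), "R" (3x3) and "t" (3): a world point X has camera coordinates R X + t. Camera axes: x right, y down, z forward; pixel columns grow to the right and rows downward; lengths in m; the calibration is good to about 2 mm. The wrist camera is an equidistant fisheye: a pixel r from the principal point sees the ray r / f radians off the axis. A picture is of the moment at which its call begins: read the wrist's pose just before it. calibration takes no time and is no camera call; for the wrist camera it gives the pose at the moment of the call.
- r.finish_job(): hands the job in; it is judged then, once.
The state is a dict: "clock": time; "q": joint angles; "qd": joint speeds; "joint_torque": joint torques, N m; "tool_pos": TCP position; "eef_rot": TCP orientation; "contact_force": force on the tool from outside, world axes, zero at the start; "moment": the same for the moment, N m; "opening": opening from 0.0 (shut) to 1.0 (fully open); "finger_force": force on a finger pad.
Only numpy, scipy, OpenCV 4.12 (cv2) and the standard library are available. Lean on these libraries where they do the work, as an engineer would, in place of code of your own. Each camera call takes 0.05 s, during which the arm holds its last target. There are 200 camera calls.

## Working session

There is one attempt and no reset: what is moved stays moved. The work goes in short steps, Python scripts to look and compute and a tool call to move; the robot and the scene stay as the last step left them, time stands still between calls to the robot, and variables do not carry over. Pictures are saved under pics/ and viewed, at most 10 in all, crops included, and the job is handed in when it is done.

Besides the shell and the picture viewer there is one more tool, called as name(argument=value, ...) on one line, values as JSON. step_arm: Moves the arm, as the interface text tells. Its arguments: {"type":"object","properties":{"increments":{"type":"array","items":{"type":"array"}},"fingers":{"type":"number"},"grip_force":{"type":"number"}},"required":["increments"]}

```bash
mkdir -p pics; cat > h.py <<'E'
from plant import r
import numpy as np, cv2
def f(c): return 200/np.tan(np.radians(c["fov_y"])/2)
def pt(c,u,v,d):  # pinhole + depth -> world
    p=np.array([(u-c["cx"])/f(c)*d,(v-c["cy"])/f(c)*d,d]); return np.array(c["R"]).T@(p-np.array(c["t"]))
def proj(c,X):
    p=np.array(c["R"])@np.array(X)+np.array(c["t"]); return p[:2]/p[2]*f(c)+[c["cx"],c["cy"]]
E
python3 - <<'E'
from h import *
s=r.get_state();print(s["clock"],s["tool_pos"],s["eef_rot"],s["opening"])
for n in("scene","top"):
    im,d=r.snapshot(n);c=r.calibration(n);np.savez(""+n+"0.npz",im=im,d=d)
    cv2.imwrite(f"pics/{n}0.png",im[:,:,::-1]);print(n,c)
E
```

```text
0.0 [ 0.21801999 -0.58507182  0.23792399] [ 9.84122974e-01  1.77485640e-01 -2.31142179e-04 -8.75391225e-04] 1.000163395912576
scene {'fov_y': 52.96655936617267, 'cx': 318.35726697351646, 'cy': 197.5848299549114, 'R': array([[ 0.74262079,  0.6697096 , -0.00184657],
       [ 0.49333323, -0.5489029 , -0.67477992],
       [-0.45292018,  0.50019462, -0.7380167 ]]), 't': array([-0.36951664, -0.22764725,  1.18350899])}
top {'fov_y': 50.85128419638074, 'cx': 319.45670345072614, 'cy': 197.61648278809588, 'R': array([[-8.21340203e-04, -9.99925518e-01, -1.21772026e-02],
       [-9.92768016e-01,  2.27716304e-03, -1.20027004e-01],
       [ 1.20045794e-01,  1.19905543e-02, -9.92695942e-01]]), 't': array([-0.03508145,  0.55124089,  0.87285874])}
```

View pics/scene0.png

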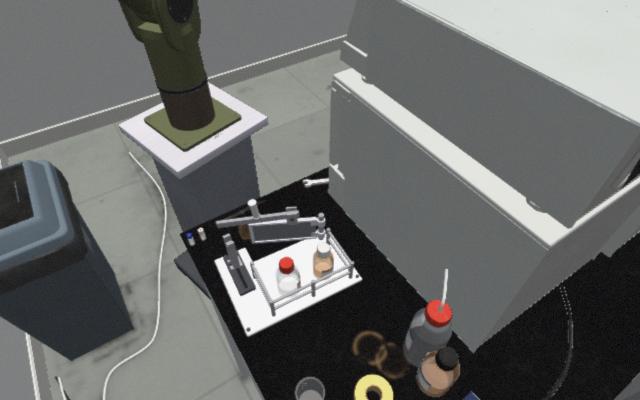

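View pics/top0.png

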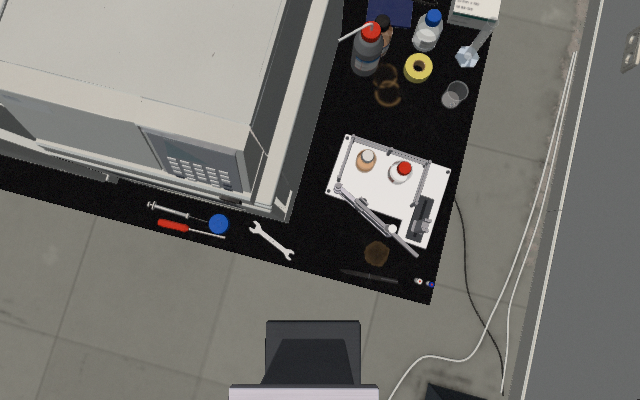

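The scene view shows the pen, with the gate ajar from about (320,220) to (218,222) and the knob at (253,208). In the top view the base plate spans (330–450, 135–247), the hinge is at (340,188), the knob at (392,229), the bar end at (417,255) and the dark keeper foot at (420,218).

```bash
python3 - <<'E'
from h import *
z=np.load("top0.npz");im,d=z["im"],z["d"];c=r.calibration("top")
v,u=np.mgrid[0:400,0:640]
P=np.stack([(u-c["cx"])/f(c)*d,(v-c["cy"])/f(c)*d,d],-1)
W=(P-c["t"])@c["R"]; np.save("topW.npy",W)
g=im.astype(int); roi=(u>320)&(u<460)&(v>125)&(v<265)
m=roi&(abs(W[...,2]-.008)<.006)&(g.min(-1)>170)
rect=cv2.minAreaRect(np.argwhere(m)[:, ::-1].astype(np.float32))
q=W[m][:,:2].astype(np.float32); rr=cv2.minAreaRect(q); print("plate",rr,cv2.boxPoints(rr))
for a,b in((392,229),(340,188),(417,255),(405,244),(365,208),(420,218),(427,200),(412,236)): print(a,b,W[b,a].round(4),im[b,a])
m=roi&(W[...,2]>.118)&(W[...,2]<.16); print("high",m.sum(),W[m].mean(0),np.argwhere(m).mean(0))
cv2.imwrite("pics/crop.png",cv2.resize(im[125:265,320:465,::-1],None,fx=4.2,fy=4.2,interpolation=cv2.INTER_CUBIC))
z=np.load("scene0.npz")
cv2.imwrite("pics/crop2.png",cv2.resize(z["im"][185:340,175:365,::-1],None,fx=4,fy=3.8,interpolation=cv2.INTER_CUBIC))
E
```

```text
plate ((0.5715511441230774, -0.18053287267684937), (0.24776439368724823, 0.18618693947792053), 70.6025161743164) [[ 0.4425982  -0.266465  ]
 [ 0.61821663 -0.32830137]
 [ 0.70050406 -0.09460074]
 [ 0.52488565 -0.03276438]]
392 229 [ 0.4787 -0.1736  0.1382] [230 226 223]
340 188 [ 0.5661 -0.0788  0.074 ] [160 154 160]
417 255 [ 0.4295 -0.2297  0.089 ] [154 150 150]
405 244 [ 0.4511 -0.2057  0.0935] [155 151 152]
365 208 [ 0.5223 -0.1273  0.0978] [153 148 150]
420 218 [ 0.5079 -0.2539  0.018 ] [33 30 34]
427 200 [ 0.5473 -0.2704  0.0177] [49 48 53]
412 236 [ 0.4691 -0.2361  0.0154] [62 62 65]
high 72 [ 0.48050145 -0.17258733  0.13846422] [228.04166667 391.48611111]
```

View pics/crop.png

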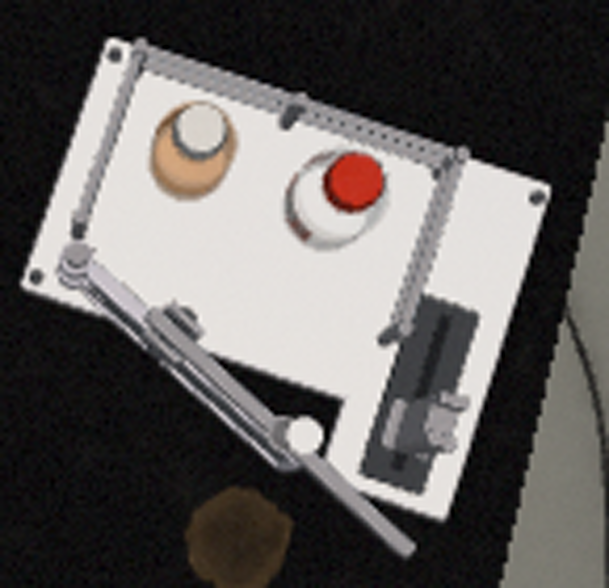

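View pics/crop2.png

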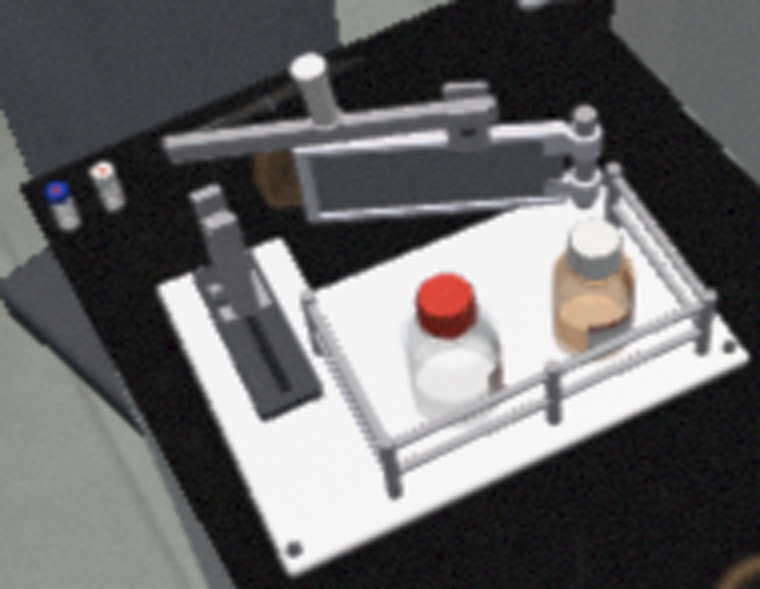

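The crops show the keeper's two teeth near the front end of the slot, at about crop pixel (445,400)/(438,440) in the top view and (208,195)/(220,225) in the scene view. The gate is ajar and the knob is at (305,435).

```bash
python3 - <<'E'
from h import *
W=np.load("topW.npy");im=np.load("top0.npz")["im"].astype(int)
a=np.radians(70.6);ey=np.array([np.cos(a),np.sin(a)]);ex=np.array([ey[1],-ey[0]])
v,u=np.mgrid[0:400,0:640];roi=(u>320)&(u<465)&(v>125)&(v<265)
# hinge post top
m=(abs(u-338)<4)&(abs(v-187)<4); H=W[m];H=H[H[:,2]>.085] ; print("hinge",H.mean(0),len(H),W[185:190,338].round(3))
m2=roi&(W[...,2]>.082)&(W[...,2]<.112)&(u>395)&(v<240)
K=W[m2];print("keeper px");print(np.c_[u[m2],v[m2],K.round(4)][:60])
D=(np.load("scene0.npz"));d=D["d"];c=r.calibration("scene")
P=np.stack([(u-c["cx"])/f(c)*d,(v-c["cy"])/f(c)*d,d],-1);S=(P-c["t"])@c["R"];np.save("sceneW.npy",S)
def pen(X,h): 
    q=X[...,:2]-h; return np.stack([q@ex,q@ey+.1],-1)
h=H.mean(0)[:2]
print("ex",ex,"ey",ey,"topK pen",pen(K,h).round(3).tolist())
m3=(u>215)&(u<245)&(v>228)&(v<262)&(S[...,2]>.08)&(S[...,2]<.115)
print("sceneK",np.c_[u[m3],v[m3],pen(S[m3],h).round(3),S[m3][:,2].round(3)].tolist())
kn=np.array([.4805,-.1726]); e=np.array([.4295,-.2297]);print("knob pen",pen(kn,h),"end",pen(e,h))
m4=(u>310)&(u<330)&(v>208)&(v<228)&(S[...,2]>.085);print("hinge scene",S[m4].mean(0),pen(S[m4],h).mean(0))
E
```

```text
hinge [ 0.56938398 -0.07443987  0.08778538] 19 [[ 0.57  -0.074  0.089]
 [ 0.568 -0.074  0.086]
 [ 0.566 -0.074  0.088]
 [ 0.565 -0.074  0.08 ]
 [ 0.564 -0.075  0.074]]
keeper px
[[ 4.040e+02  1.610e+02  6.172e-01 -2.070e-01  9.820e-02]
 [ 4.050e+02  1.610e+02  6.174e-01 -2.092e-01  9.720e-02]
 [ 4.010e+02  1.620e+02  6.158e-01 -2.015e-01  9.520e-02]
 [ 4.020e+02  1.620e+02  6.153e-01 -2.031e-01  9.750e-02]
 [ 4.030e+02  1.620e+02  6.151e-01 -2.050e-01  9.820e-02]
 [ 4.040e+02  1.620e+02  6.152e-01 -2.070e-01  9.790e-02]
 [ 4.050e+02  1.620e+02  6.149e-01 -2.088e-01  9.900e-02]
 [ 4.060e+02  1.620e+02  6.150e-01 -2.109e-01  9.870e-02]
 [ 4.070e+02  1.620e+02  6.153e-01 -2.132e-01  9.700e-02]
 [ 4.080e+02  1.620e+02  6.159e-01 -2.158e-01  9.420e-02]
 [ 3.990e+02  1.630e+02  6.159e-01 -1.993e-01  8.460e-02]
 [ 4.000e+02  1.630e+02  6.130e-01 -1.988e-01  9.840e-02]
 [ 4.010e+02  1.630e+02  6.133e-01 -2.010e-01  9.730e-02]
 [ 4.020e+02  1.630e+02  6.134e-01 -2.032e-01  9.660e-02]
 [ 4.030e+02  1.630e+02  6.136e-01 -2.054e-01  9.540e-02]
 [ 4.040e+02  1.630e+02  6.126e-01 -2.065e-01  1.005
[... 12564 characters left out ...]
6, -0.088, 0.086], [233.0, 249.0, -0.008, -0.086, 0.083], [234.0, 249.0, -0.006, -0.085, 0.084], [235.0, 249.0, -0.006, -0.083, 0.084], [228.0, 250.0, -0.01, -0.096, 0.084], [229.0, 250.0, -0.007, -0.094, 0.087], [230.0, 250.0, -0.007, -0.092, 0.085], [231.0, 250.0, -0.006, -0.091, 0.085], [232.0, 250.0, -0.006, -0.089, 0.083], [233.0, 250.0, -0.006, -0.087, 0.083], [229.0, 251.0, -0.008, -0.095, 0.082], [230.0, 251.0, -0.007, -0.093, 0.081], [231.0, 251.0, -0.006, -0.091, 0.082], [229.0, 252.0, -0.007, -0.095, 0.08], [230.0, 252.0, -0.006, -0.094, 0.08]]
knob pen [-0.0512324  -0.02211067] end [-0.08037036 -0.0929089 ]
hinge scene [ 0.59854633 -0.1050588   0.13703811] [0.037677   0.08080613]
```

Measurements agree with the sheet: knob 132 mm from the hinge, keeper at pen y = -89.5 mm. The gate is at about 0.396 rad. The notch middle is near pen x = -19.5 mm, so the latched gate angle should be about 0.10 rad. Next I move above the knob, with the closing line along the gate's normal.

step_arm(increments=[[[2.4,3.75,-0.3],[0,0,2.75]],[[2.4,3.75,-0.3],[0,0,2.75]],[[2.4,3.75,-0.3],[0,0,2.75]],[[2.4,3.75,-0.3],[0,0,2.75]],[[2.4,3.75,-0.3],[0,0,2.75]],[[2.4,3.75,-0.3],[0,0,2.75]],[[2.4,3.75,-0.3],[0,0,2.75]],[[2.4,3.75,-0.3],[0,0,2.75]],[[2.4,3.75,-0.3],[0,0,2.75]],[[2.4,3.75,-0.3],[0,0,2.75]]], fingers=0.6, grip_force=10)

```text
clock: 1.1
tool_pos: [0.4589, -0.209, 0.2085]
eef_rot: [0.913, 0.407, -0.0, -0.0]
contact_force: [0.6, 0.0, 0.3]
opening: 0.6
finger_force: 0.0
```

step_arm(increments=[[[0.5,0.8,0],[0,0,0]],[[0.5,0.8,0],[0,0,0]],[[0.6,0.6,0],[0,0,0]],[[0.6,0.6,0],[0,0,0]],[[0,0.5,0],[0,0,0]],[[0,0.4,0],[0,0,0]],[[0,0,0],[0,0,0]],[[0,0,0],[0,0,0]],[[0,0,0],[0,0,0]],[[0,0,0],[0,0,0]]])

```text
clock: 2.1
tool_pos: [0.4802, -0.174, 0.2088]
eef_rot: [0.914, 0.406, -0.0, 0.0]
contact_force: [0.2, -0.0, 0.3]
opening: 0.597
finger_force: 0.0
```

```bash
python3 - <<'E'
from h import *
s=r.get_state();c=r.calibration("wrist");im,d=r.snapshot("wrist")
print(s["clock"],s["tool_pos"],s["eef_rot"],s["opening"],s["contact_force"])
print(c); cv2.imwrite("pics/w1.png",im[:,:,::-1]); np.savez("w1.npz",im=im,d=d)
# predicted knob-top pixel
def fish(X):
    p=np.array(c["R"])@X+c["t"];th=np.arctan2(np.hypot(*p[:2]),p[2]);return p[:2]/np.hypot(*p[:2])*th*f(c)+[c["cx"],c["cy"]]
print(fish(np.array([.4797,-.1735,.1405])))
E
```

```text
2.1 [ 0.48016814 -0.1740198   0.20875749] [ 9.13868145e-01  4.06011081e-01 -5.13257846e-05  1.10999724e-04] 0.5973381444098919 [ 0.18342342 -0.00782554  0.30995903]
{'fov_y': 65.70646984690485, 'cx': 319.0345837012173, 'cy': 203.15844625035768, 'R': array([[ 0.74256994, -0.6697657 , -0.00194555],
       [-0.64466127, -0.71551848,  0.26915637],
       [-0.18166378, -0.1986132 , -0.96309453]]), 't': array([-0.47341021,  0.15663979,  0.41272759])}
[317.2875652  216.04297034]
```

View pics/w1.png

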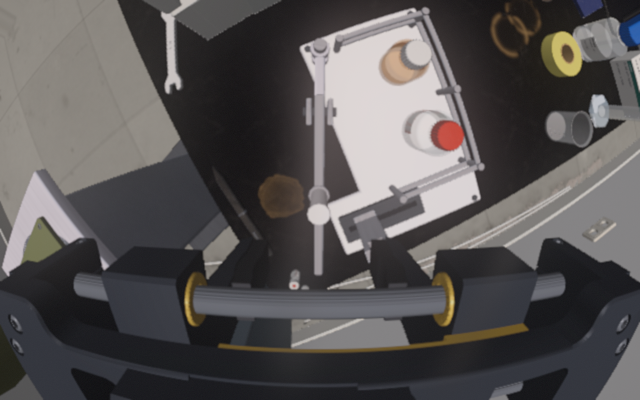

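The wrist view shows the knob top at about (319,212), predicted (317,216), so it is a few mm nearer the hinge than estimated. The keeper is at (368,225). I apply a small correction, descend and grip.

step_arm(increments=[[[0.2,0.2,-0.5],[0,0,0]],[[0,0,-1.3],[0,0,0]],[[0,0,-1.3],[0,0,0]],[[0,0,-1.3],[0,0,0]],[[0,0,-1.3],[0,0,0]],[[0,0,-1.3],[0,0,0]],[[0,0,-1.3],[0,0,0]],[[0,0,-1.2],[0,0,0]],[[0,0,-1],[0,0,0]],[[0,0,0],[0,0,0]]])

```text
clock: 3.15
tool_pos: [0.4816, -0.1713, 0.1025]
eef_rot: [0.914, 0.406, -0.001, -0.001]
contact_force: [-0.1, -1.0, -0.5]
opening: 0.6
finger_force: 0.0
```

step_arm(increments=[[[0,0,0],[0,0,0]],[[0,0,0],[0,0,0]],[[0,0,0],[0,0,0]],[[0,0,0],[0,0,0]],[[0,0,0],[0,0,0]],[[0,0,0],[0,0,0]],[[0,0,0],[0,0,0]],[[0,0,0],[0,0,0]],[[0,0,0],[0,0,0]],[[0,0,0],[0,0,0]]], fingers=0, grip_force=10)

```text
clock: 4.15
tool_pos: [0.4825, -0.1717, 0.1039]
eef_rot: [0.914, 0.406, 0.0, 0.0]
contact_force: [-0.7, 1.0, 3.0]
opening: 0.155
finger_force: 10.0
```

step_arm(increments=[[[0.05,0.06,0.2],[0,0,0]],[[0.06,0.07,0.2],[0,0,0]],[[0.07,0.08,0.25],[0,0,0]],[[0.08,0.09,0.25],[0,0,0]],[[0.09,0.1,0.25],[0,0,0]],[[0.1,0.11,0.25],[0,0,0]],[[0.1,0.12,0.25],[0,0,0]],[[0.11,0.12,0.25],[0,0,0]],[[0.12,0.12,0.2],[0,0,0]],[[0,0,0],[0,0,0]]])

```text
clock: 5.15
tool_pos: [0.4902, -0.1627, 0.125]
eef_rot: [0.914, 0.406, 0.0, 0.0]
contact_force: [3.2, 1.7, -6.6]
opening: 0.154
finger_force: 9.9
```

```bash
python3 - <<'E'
from h import *
s=r.get_state();p=s["tool_pos"][:2];print(s["tool_pos"],s["contact_force"])
S=r.snapshot("scene");cv2.imwrite("pics/s1.png",cv2.resize(S[0][185:340,175:365,::-1],None,fx=4,fy=3.8,interpolation=cv2.INTER_CUBIC))
h=np.array([.5694,-.0744]);a=np.radians(70.6);ey=np.array([np.cos(a),np.sin(a)]);ex=np.array([ey[1],-ey[0]])
q=p-h;R=np.hypot(*q);g=np.arctan2(-q@ex,-q@ey);print("R",R,"gate",g)
o=p
for k in np.linspace(g,.102,11)[1:]:
    n=h-R*(np.sin(k)*ex+np.cos(k)*ey);print(k.round(3),((n-o)*100).round(2));o=n
E
```

```text
[ 0.49019763 -0.16272828  0.12495944] [ 3.18255839  1.74037859 -6.62289579]
R 0.1186376803844171 gate 0.3923849852491844
0.363 [ 0.26 -0.23]
0.334 [ 0.27 -0.22]
0.305 [ 0.27 -0.21]
0.276 [ 0.28 -0.2 ]
0.247 [ 0.28 -0.19]
0.218 [ 0.29 -0.19]
0.189 [ 0.3  -0.18]
0.16 [ 0.3  -0.17]
0.131 [ 0.3  -0.16]
0.102 [ 0.31 -0.15]
```

View pics/s1.png

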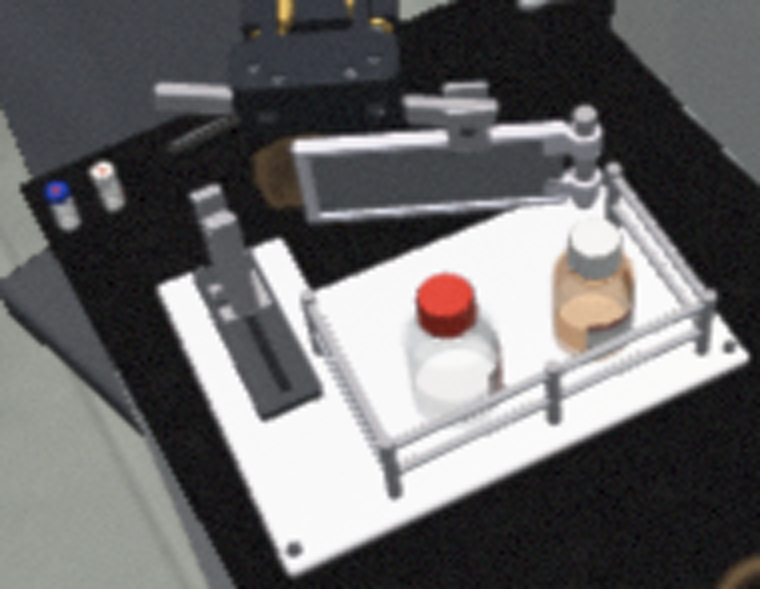

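The bar is lifted: its end at crop (155–230,95) is about 40 px higher than before. Now I swing the gate along the arc in two slow calls.

step_arm(increments=[[[0.13,-0.12,0],[0,0,0.83]],[[0.13,-0.11,0],[0,0,0.83]],[[0.13,-0.11,0],[0,0,0.83]],[[0.14,-0.11,0],[0,0,0.83]],[[0.13,-0.1,0],[0,0,0.83]],[[0.14,-0.11,0],[0,0,0.83]],[[0.14,-0.1,0],[0,0,0.83]],[[0.14,-0.1,0],[0,0,0.83]],[[0.14,-0.1,0],[0,0,0.83]],[[0.14,-0.09,0],[0,0,0.83]]])

```text
clock: 6.2
tool_pos: [0.5037, -0.1736, 0.1247]
eef_rot: [0.882, 0.472, -0.0, -0.0]
contact_force: [2.0, 3.7, -4.9]
opening: 0.155
finger_force: 9.9
```

step_arm(increments=[[[0.14,-0.1,0],[0,0,0.83]],[[0.15,-0.09,0],[0,0,0.83]],[[0.15,-0.09,0],[0,0,0.83]],[[0.15,-0.09,0],[0,0,0.83]],[[0.15,-0.08,0],[0,0,0.83]],[[0.15,-0.09,0],[0,0,0.83]],[[0.15,-0.08,0],[0,0,0.83]],[[0.15,-0.08,0],[0,0,0.83]],[[0.15,-0.07,0],[0,0,0.83]],[[0.16,-0.08,0],[0,0,0.83]]])

```text
clock: 7.2
tool_pos: [0.5186, -0.1822, 0.1247]
eef_rot: [0.845, 0.534, -0.0, 0.0]
contact_force: [1.0, 2.5, -4.0]
opening: 0.158
finger_force: 9.9
```

```bash
cat > look.py <<'E'
from h import *
import sys
s=r.get_state();p=s["tool_pos"];h=np.array([.5694,-.0744]);a=np.radians(70.6);ey=np.array([np.cos(a),np.sin(a)]);ex=np.array([ey[1],-ey[0]])
q=p[:2]-h;print(p,"R",np.hypot(*q),"gate",np.arctan2(-q@ex,-q@ey),s["contact_force"])
im,d=r.snapshot("scene");c=r.calibration("scene")
v,u=np.mgrid[0:400,0:640]
P=np.stack([(u-c["cx"])/f(c)*d,(v-c["cy"])/f(c)*d,d],-1);S=(P-c["t"])@c["R"]
X=S[...,:2]-h;px=X@ex;py=X@ey+.1
m=(S[...,2]>.08)&(S[...,2]<.16)&(abs(px)<.06)&(py<-.075)&(py>-.13)
for lo,hi in((-.125,-.105),(-.103,-.097),(-.095,-.085)):
    k=m&(py>lo)&(py<hi)&(S[...,2]>.106);print("y",lo,"bar n",k.sum(),"x pct",np.percentile(px[k],[5,50,95]).round(4) if k.any() else '',"z",np.percentile(S[k][:,2],[5,95]).round(3) if k.any() else '')
cv2.imwrite("pics/"+sys.argv[1]+".png",cv2.resize(im[185:300,190:330,::-1],None,fx=5,fy=5,interpolation=cv2.INTER_CUBIC))
E
python3 look.py s2
```

```text
[ 0.51863812 -0.18221534  0.12473558] R 0.11916759446036874 gate 0.10144046998218531 [ 0.95558024  2.46722277 -4.01948944]
y -0.125 bar n 12 x pct [-0.0226 -0.0206 -0.018 ] z [0.121 0.133]
y -0.103 bar n 27 x pct [-0.0245 -0.0187 -0.0171] z [0.119 0.133]
y -0.095 bar n 45 x pct [-0.0232 -0.0176 -0.0159] z [0.116 0.131]
```

View pics/s2.png

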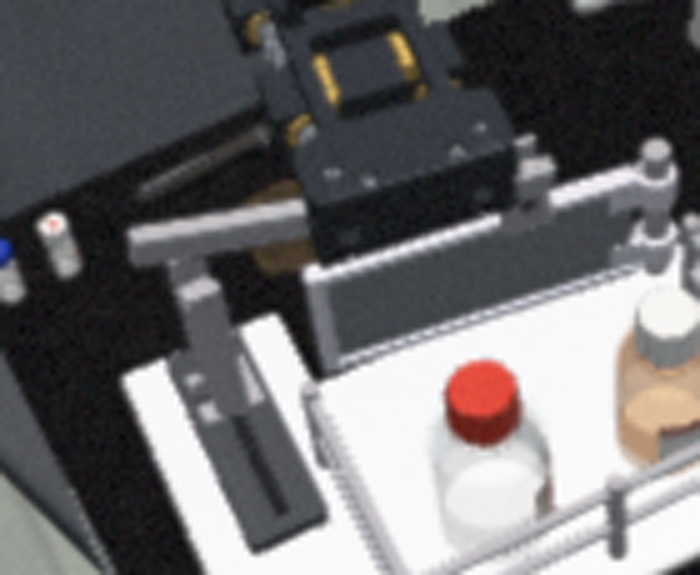

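In the picture the lifted bar passes over the keeper at (190,240). Depth puts the bar at pen x of about -24.5 to -16.5 mm, inside the notch at -26.5 to -12.5 mm. I nudge it 0.5 mm and lower it gently.

step_arm(increments=[[[0.05,-0.02,0],[0,0,0]],[[0,0,0],[0,0,0]],[[-0.04,-0.09,-0.13],[0,0,0]],[[-0.04,-0.09,-0.13],[0,0,0]],[[-0.04,-0.08,-0.13],[0,0,0]],[[-0.04,-0.08,-0.13],[0,0,0]],[[-0.04,-0.08,-0.13],[0,0,0]],[[-0.03,-0.07,-0.13],[0,0,0]],[[-0.03,-0.06,-0.13],[0,0,0]],[[-0.03,-0.06,-0.13],[0,0,0]]])

```text
clock: 8.25
tool_pos: [0.5159, -0.1892, 0.1143]
eef_rot: [0.846, 0.534, -0.0, 0.0]
contact_force: [-1.2, -2.4, 1.9]
opening: 0.155
finger_force: 10.1
```

```bash
sed -i 's/>.106)/>.1)/' look.py; python3 look.py s3
```

```text
[ 0.51594629 -0.18917162  0.11429196] R 0.12660893932511758 gate 0.09727187303734895 [-1.19782325 -2.41353364  1.92395197]
y -0.125 bar n 17 x pct [-0.0242 -0.0193 -0.0173] z [0.102 0.11 ]
y -0.103 bar n 20 x pct [-0.0232 -0.0179 -0.0161] z [0.1  0.11]
y -0.095 bar n 60 x pct [-0.0301 -0.0165 -0.0067] z [0.101 0.11 ]
```

View pics/s3.png

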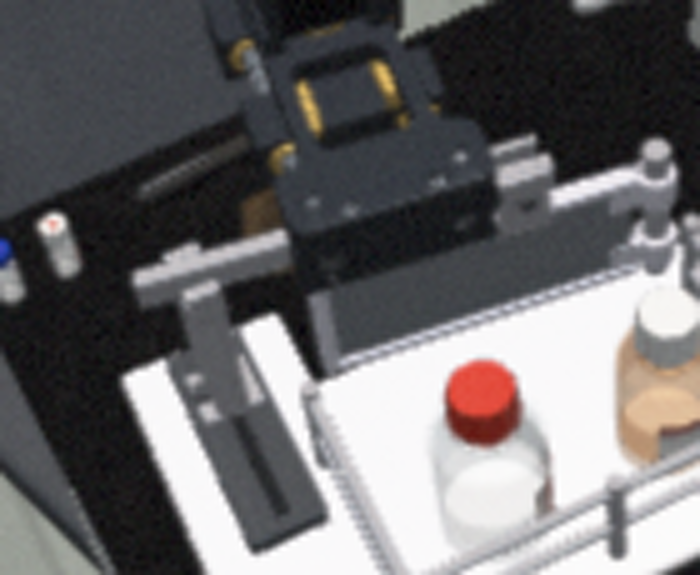

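The bar now sits between both teeth: the front tooth tip shows behind it at (182,255), the back tooth in front at (203,290). Its top is at z = 110 mm, so the bar angle is about 0.05. I lower the rest and then release.

step_arm(increments=[[[-0.01,-0.02,-0.05],[0,0,0]],[[-0.01,-0.03,-0.05],[0,0,0]],[[-0.01,-0.02,-0.05],[0,0,0]],[[-0.01,-0.03,-0.05],[0,0,0]],[[-0.01,-0.02,-0.05],[0,0,0]],[[-0.01,-0.03,-0.05],[0,0,0]],[[0,0,0],[0,0,0]],[[0,0,0],[0,0,0]],[[0,0,0],[0,0,0]],[[0,0,0],[0,0,0]]])

```text
clock: 9.3
tool_pos: [0.5153, -0.1902, 0.1116]
eef_rot: [0.846, 0.534, -0.0, 0.0]
contact_force: [-4.1, -4.2, 7.3]
opening: 0.157
finger_force: 10.2
```

step_arm(increments=[[[0,0,0],[0,0,0]],[[0,0,0],[0,0,0]],[[0,0,0],[0,0,0]],[[0,0,0],[0,0,0]],[[0,0,0],[0,0,0]],[[0,0,0],[0,0,0]],[[0,0,0],[0,0,0]],[[0,0,0],[0,0,0]],[[0,0,0],[0,0,0]],[[0,0,0],[0,0,0]]], fingers=0.5)

```text
clock: 10.3
tool_pos: [0.5157, -0.1898, 0.1114]
eef_rot: [0.846, 0.534, 0.0, 0.0]
contact_force: [-0.6, 0.7, -0.6]
opening: 0.504
finger_force: 0.0
```

step_arm(increments=[[[0,0,0.6],[0,0,0]],[[0,0,1.2],[0,0,0]],[[0,0,1.2],[0,0,0]],[[0,0,1.5],[0,0,0]],[[0,0,1.5],[0,0,0]],[[0,0,1.5],[0,0,0]],[[0,0,1.5],[0,0,0]],[[0,0,1.5],[0,0,0]],[[0,0,1],[0,0,0]],[[0,0,0],[0,0,0]]])

```text
clock: 11.3
tool_pos: [0.5167, -0.19, 0.2283]
eef_rot: [0.846, 0.534, 0.001, 0.001]
contact_force: [0.8, -0.6, 0.1]
opening: 0.501
finger_force: 0.0
```

```bash
python3 look.py s4
```

```text
[ 0.51671017 -0.18997743  0.22832797] R 0.12702110364322758 gate 0.08914191028343961 [ 0.78297379 -0.62827339  0.074073  ]
y -0.125 bar n 12 x pct [-0.024  -0.0211 -0.0179] z [0.101 0.105]
y -0.103 bar n 15 x pct [-0.0236 -0.0189 -0.0159] z [0.102 0.106]
y -0.095 bar n 59 x pct [-0.0301 -0.0185 -0.006 ] z [0.101 0.105]
```

View pics/s4.png

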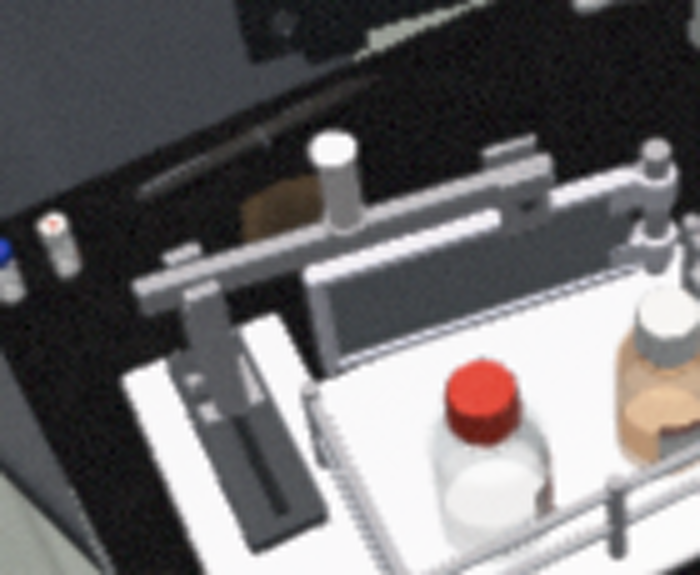

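The bar lies level between the teeth at (180,275), with its top at about 104 mm where 103 mm is expected. It is latched, and the gripper is clear above it.

```bash
python3 -c "
from plant import r
print(r.finish_job())"
```

```text
the job is handed in; nothing more can be done
None
```

The gate is shut and latched: the bar lies about level in the keeper's notch (gate angle about 0.1 rad), the gripper is clear, and the job was handed in just after 11 s on the robot's clock; no verdict came back.

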